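# Stand the stain containers on their outlined pads

## Robot

A 6-joint arm with a two-finger parallel gripper is mounted at the origin on the work surface. World frame = base frame: x ahead of the robot, y to its left, z up, the work surface at z = 0. Lengths are in m, angles in rad, forces in N, time in s.
With the tool pointing down it reaches from about 0.35 to 0.85 m from the base axis. Payload 8.1 kg.
Tool frame: the origin (TCP) lies between the finger pads; the fingertips stand 11 mm ahead of it and the grasp point (between the pads) lies 8 mm behind it; y points along the fingers, x is the direction in which the jaws open and shut, and the axes are right-handed (so a half turn about y gives the same grasp; the last joint's range is limited). The gripper opens to 93 mm and grips with 3 to 60 N. Pads are 15 mm wide; open, the fingers measure 128 mm over their backs; the gripper's body (75 mm by 188 mm) begins 65 mm behind the grasp point.
Start: joints at [1.229, 0.13, 1.488, -0, 1.523, -0.085], TCP at [0.152, 0.58, 0.23] pointing down, gripper open.
Joint ranges: [-2.96, 2.96], [-0.89, 2.26], [0.02, 2.5], [-1.34, 4.48], [0, 2.73], [-2.66, 2.66]. Speed limits (rad/s): [2.39, 2.39, 2.79, 3.14, 3.14, 3.14].

## Interface

Orientations are given as a rotation vector (axis times angle).
In Python, from plant import readout, optics, robot gives the robot as it stands.
- The arm moves only by the shell command python3 -m creep 'ROWS' [FORCE]. ROWS is JSON, a list that holds one entry, the list of rows, each a list of 7 numbers: the closure, from 0 (fully open) to 1 (shut), then the shift along the tool's x, y, z in cm, then the turn, a rotation vector about the tool's x, y, z in degrees. In form: [[[grip, x, y, z, wx, wy, wz], ...]]. A call has exactly 8 rows; each row shifts and turns the pose as measured when the row begins, along the tool's axes as they then stand; what a row does not reach is not made up. A row lasts 1/10 s, in which the tool goes at most 50 mm and 8.59 degrees, less where a joint would pass 70% of its speed; a pose out of reach is approached as far as the arm can. A call is refused whole if a number of a shift passes 5 or a number of a turn 8.59, either way. A call with a gripper value outside its range is refused whole. The fingers move at their own pace and stop on an object; FORCE is the grip in N (left out, the last holds). Time passes only in rows, so rows that do not move let the fingers close, or fill a call up. It gives the time, the measured TCP pose, the force and the opening at its end, in the units of the state.
- readout.read_state(): the state, without advancing time (a new reading comes with each control period).
- optics.read_camera(name): name is "scene" or "top" or "wrist"; returns a dict with "frame" (384x512x3 uint8, red, green, blue), "depth" (384x512 float32, m along the optical axis (not along the pixel's ray), 0 where there is no reading), "intrinsics" (3x3 intrinsics, pixels), "R" (3x3) and "t" (3): a world point X has camera coordinates R X + t. Camera axes: x right, y down, z forward; pixel columns grow to the right and rows downward; lengths in m; the calibration is good to about 2 mm. The wrist camera is an equidistant fisheye: a pixel r from the principal point sees the ray r / f radians off the axis. A picture is of the moment at which its call begins.
- robot.close_job(): hands the job in, once; it reports no verdict.
The state is a dict: "t": time; "q": joint angles; "dq": joint speeds; "joint_torque": joint torques, N m; "tool_pos": TCP position; "orientation": TCP orientation; "force": force on the tool from outside, world axes, zero at the start; "wrist_torque": the same for the moment, N m; "opening": finger opening in m.
Only numpy, scipy, OpenCV 4.12 (cv2) and the standard library are available. Lean on these libraries where they do the work, as an engineer would, in place of code of your own. Each camera call takes 0.05 s, during which the arm holds its last target. There are 200 camera calls.

## Task

Clear up the staining place: stand the big round jar, the small round jar, the square dish and the oblong slide box each on its own dark grey pad, the one whose white outline has the same shape as its base and is just a little larger, inside the outline, with the square and the oblong one turned to line up with theirs. Keep them upright and set them down, do not drop them, and leave the two little dropper bottles standing where they are.

Things in the scene. Friction and masses are not known exactly. Their poses are not given: they have to be found in the camera images.
- big_jar_center (a point): big round jar, amber with a flat black screw lid, straight sides: diameter 60 mm, 56 mm high, about 150 g, standing loose on the bench. Point at its centre, half-way up (28 mm above its base); z up.
- small_jar_center (a point): small round jar, amber with a flat black screw lid, straight sides: diameter 36 mm, 50 mm high, about 60 g, standing loose. Point at its centre, half-way up (25 mm above its base); z up.
- square_dish_center (a point): square amber dish with a flat black lid, upright sides: 48 mm square (lid 50 mm square), 52 mm high, about 140 g, standing loose. Point at its centre, half-way up (26 mm above its base); x and y are parallel to its sides, z up.
- slide_box_center (a point): closed oblong black box for microscope slides, with a blank white paper panel on top: 84 mm long (its x), 36 mm wide (its y), 46 mm high, about 110 g, standing loose. Point at its centre, half-way up (23 mm above its base); z up.
- big_round_pad: round fixed dark grey pad lying flat on the bench, 4 mm thick; origin at the centre of its underside (on the bench), z up. Diameter 100 mm, with a white printed circle 80 mm across inside the line: for the big round jar.
- small_round_pad: round fixed dark grey pad lying flat on the bench, 4 mm thick; origin at the centre of its underside (on the bench), z up. Diameter 76 mm, with a white printed circle 56 mm across inside the line: for the small round jar.
- square_pad: square fixed dark grey pad lying flat on the bench, 4 mm thick; origin at the centre of its underside (on the bench), z up. 84 mm square, with a white printed square 68 mm inside the line: for the square dish, any way round by quarter turns. x and y are parallel to its sides.
- oblong_pad: oblong fixed dark grey pad lying flat on the bench, 4 mm thick; origin at the centre of its underside (on the bench), z up. 120 mm (its x) by 72 mm (its y), with a white printed oblong 104 mm by 56 mm inside the line: for the slide box, either way round.
- dropper_left_center (a point): slim amber dropper bottle with a white collar and a black rubber bulb, diameter 26 mm, 64 mm high, standing among the things on the left (+y). To be left alone. Point half-way up (32 mm above its base); z up.
- dropper_right_center (a point): the same kind of dropper bottle, standing among the things on the right (-y). To be left alone. Point half-way up (32 mm above its base); z up.

How it is judged:
At the end, for the whole second after the job is handed in: Each container stands upright (within 0.1 rad) and at rest on its own pad, centre within 15 mm of the pad's centre and height within 4 mm of standing on it; the square dish (any quarter turn) and the slide box (either way round) are within 0.3 rad of parallel to their outlines (horizontal distance between big_jar_center and big_round_pad below 0.015 m and z of big_jar_center in the frame of big_round_pad between 0.028 and 0.036 m and angle between each of big_jar_center, small_jar_center, square_dish_center, slide_box_center's own z axis and vertical below 0.1 rad and linear speed of each of big_jar, small_jar, square_dish, slide_box below 0.02 m/s and horizontal distance between small_jar_center and small_round_pad below 0.015 m and z of small_jar_center in the frame of small_round_pad between 0.025 and 0.033 m and horizontal distance between square_dish_center and square_pad below 0.015 m and z of square_dish_center in the frame of square_pad between 0.026 and 0.034 m and (angle between the x axis of square_dish_center and the x axis of square_pad, either way round below 0.3 rad or angle between the x axis of square_dish_center and the y axis of square_pad, either way round below 0.3 rad) and horizontal distance between slide_box_center and oblong_pad below 0.015 m and z of slide_box_center in the frame of oblong_pad between 0.023 and 0.031 m and angle between the x axis of slide_box_center and the x axis of oblong_pad, either way round below 0.3 rad); the robot touches nothing.
It fails at once if a container is tipped over (leans more than 40 degrees) (angle between any of big_jar_center, small_jar_center, square_dish_center, slide_box_center's own z axis and vertical above 0.7 rad).
It fails at once if a container is dropped or thrown (moves faster than 0.7 m/s while not held) ((linear speed of big_jar above 0.7 m/s and contact force between the fingers and big_jar below 0.05 N) or (linear speed of small_jar above 0.7 m/s and contact force between the fingers and small_jar below 0.05 N) or (linear speed of square_dish above 0.7 m/s and contact force between the fingers and square_dish below 0.05 N) or (linear speed of slide_box above 0.7 m/s and contact force between the fingers and slide_box below 0.05 N)).
It fails at once if a dropper bottle is knocked over or pushed more than 40 mm ((angle between dropper_left_center's own z axis and vertical above 0.6 rad or distance of dropper_left_center from where it was at the start of the episode above 0.04 m) or (angle between dropper_right_center's own z axis and vertical above 0.6 rad or distance of dropper_right_center from where it was at the start of the episode above 0.04 m)).
It also fails if it takes over 115 s, if anything falls off the work surface, if the arm or the gripper's body presses on something with over 40 N, if the wrist force passes 120 N, or if a joint passes its speed limit or range.

## Working session

There is one attempt and no reset: what is moved stays moved. The work goes in short steps, Python scripts to look and compute and a shell command to move; the robot and the scene stay as the last step left them, time stands still between calls to the robot, and variables do not carry over. Pictures are saved under pics/ and viewed, about 12 in all and at most 16, crops included, and the job is handed in when it is done.

```bash
mkdir -p pics; ls
python3 - <<'E'
from plant import readout, optics
import cv2, numpy as np
s=readout.read_state(); print(s)
for n in("scene","top"):
    c=optics.read_camera(n); cv2.imwrite(f"pics/{n}0.png",c["frame"][:,:,::-1]); np.savez(f"{n}0.npz",**c)
    print(n,c["intrinsics"].tolist(),c["R"].round(4).tolist(),c["t"].round(4).tolist())
E
```

```text
pics
{'t': 0.0, 'q': array([ 1.22858449e+00,  1.31157670e-01,  1.48930840e+00,  2.10392442e-05,
        1.52298388e+00, -8.53808037e-02]), 'dq': array([-3.32367384e-04,  8.97343904e-04, -3.30672016e-05,  1.86892982e-03,
       -1.14984740e-03, -9.53460962e-04]), 'joint_torque': array([-8.42524787e-04, -5.59874046e+01, -4.91731811e+01,  7.64328288e-02,
        3.65596369e-02, -1.19225929e-04]), 'tool_pos': array([0.1521817 , 0.57980224, 0.22857353]), 'orientation': array([-1.32082542, -1.01678094,  1.01940385]), 'force': array([0.11689827, 0.2375346 , 0.50833078]), 'wrist_torque': array([-0.06810204,  0.0334134 ,  0.07688627]), 'opening': 0.09302549007159605}
scene [[350.67514224185766, 0.0, 259.30481251019467], [0.0, 350.67514224185766, 193.85115527347045], [0.0, 0.0, 1.0]] [[-0.2948, 0.9555, -0.0109], [0.594, 0.1743, -0.7854], [-0.7485, -0.238, -0.6189]] [0.171, -0.2808, 1.2442]
top [[346.5955241817889, 0.0, 254.9425461852214], [0.0, 346.5955241817889, 197.07574612494722], [0.0, 0.0, 1.0]] [[0.0017, -0.9999, -0.0122], [-0.9959, -0.0006, -0.0908], [0.0908, 0.0123, -0.9958]] [-0.0085, 0.5367, 1.0141]
```

View pics/top0.png

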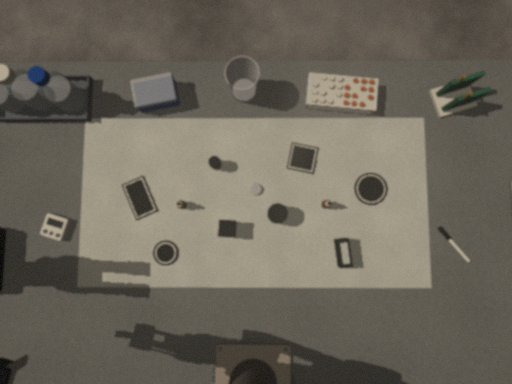

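View pics/scene0.png

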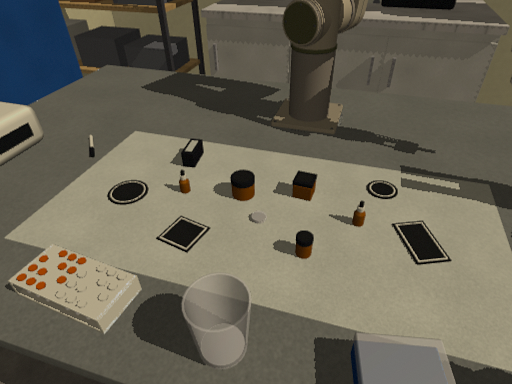

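Top view: jars at (278,213) and (215,162), dish at (228,229), box at (344,253). Pads are at (371,188) round, (166,252) small round, (303,158) square and (140,198) oblong; droppers at (182,204) and (327,204).

```bash
cat > h.py <<'E'
import numpy as np, cv2
from scipy.spatial.transform import Rotation as Ro
def ray(c,uv,z):
    uv=np.atleast_2d(uv).astype(float); K=c["intrinsics"];R=c["R"];t=c["t"]
    d=np.c_[(uv[:,0]-K[0,2])/K[0,0],(uv[:,1]-K[1,2])/K[1,1],np.ones(len(uv))]@R
    o=-R.T@t
    return o+d*((z-o[2])/d[:,2])[:,None]
def rect(p):
    (c,s,a)=cv2.minAreaRect((p[:,:2]*1000).astype(np.float32)); 
    return np.round(c,1),np.round(s,1),round(a,1)
E
python3 - <<'E'
from h import *
from plant import readout
c=dict(np.load("top0.npz")); f=c["frame"]
g=f.max(2); print(g[200,270],g[188,371],g[213,278])
m=(g<75).astype(np.uint8); m[:120]=0;m[286:]=0;m[:,:86]=0;m[:,428:]=0
seeds=dict(bigjar=(278,213,.056),smalljar=(215,162,.05),dish=(228,229,.052),box=(344,253,.046),bigpad=(371,188,.004),smallpad=(166,252,.004),sqpad=(303,158,.004),obpad=(140,198,.004),dl=(182,204,.064),dr=(327,204,.064))
for k,(u,v,z) in seeds.items():
    w=24; lo=np.array([u-w,v-w]); sub=f[v-w:v+w,u-w:u+w].max(2)
    big=cv2.resize(sub,None,fx=4,fy=4,interpolation=cv2.INTER_CUBIC)
    t=(big<75).astype(np.uint8)
    cs,_=cv2.findContours(t,cv2.RETR_EXTERNAL,cv2.CHAIN_APPROX_NONE)
    cs=[q for q in cs if cv2.contourArea(q)>60]
    q=max(cs,key=cv2.contourArea)[:,0]
    P=ray(c,(q+.5)/4-.5+lo,z); print(k,rect(P),"depthz",ray(c,[(u,v)],0).round(3)[0], float(c["depth"][v,u]))
S=readout.read_state(); print(Ro.from_rotvec(S["orientation"]).as_matrix().round(3))
b=f[120:290,80:435][:,:,::-1]; cv2.imwrite("pics/b.png",cv2.resize(b,(800,383),interpolation=cv2.INTER_CUBIC))
E
```

```text
161 52 59
bigjar (array([487.9, -74. ]), array([54.4, 52.3]), 86.5) depthz [ 0.49  -0.078  0.   ] 1.0037528276443481
smalljar (array([636.3, 109.7]), array([39.2, 28.8]), 45.1) depthz [0.648 0.116 0.   ] 1.0218958854675293
dish (array([444. ,  71.1]), array([48.8, 44.2]), 85.7) depthz [0.441 0.074 0.   ] 1.0005940198898315
box (array([ 373.8, -263.9]), array([82.4, 43. ]), 6.8) depthz [ 0.37  -0.276  0.   ] 0.9995114207267761
bigpad (array([ 565.9, -360.4]), array([71.4, 71.6]), 88.5) depthz [ 0.567 -0.363  0.   ] 1.057388424873352
smallpad (array([370.8, 263.8]), array([47.8, 47.8]), 0.2) depthz [0.372 0.262 0.   ] 1.0443192720413208
sqpad (array([ 661.3, -153.1]), array([60. , 59.4]), 78.4) depthz [ 0.66  -0.156  0.   ] 1.0657693147659302
obpad (array([537.8, 348. ]), array([97.5, 49.7]), 24.0) depthz [0.536 0.346 0.   ] 1.0602831840515137
dl (array([511.2, 195.8]), array([14.4, 11.7]), 0.1) depthz [0.517 0.216 0.   ] 1.0259071588516235Traceback (most recent call last):
  File "<stdin>", line 13, in <module>
ValueError: max() iterable argument is empty
```

```bash
cat >> h.py <<'E'
def go(x,y,z,th):
    """remaining turn about tool y (deg), then shift (cm) in tool axes after the turn; small tilt fix as wx,wz"""
    from plant import readout
    s=readout.read_state(); R=Ro.from_rotvec(s["orientation"]); p=s["tool_pos"]
    a=np.radians(th); T=np.array([[np.cos(a),0,-np.sin(a)],[np.sin(a),0,np.cos(a)],[0,-1,0]])
    w=(R.inv()*Ro.from_matrix(T)).as_rotvec(degrees=True)
    cur=np.degrees(np.arctan2(R.as_matrix()[1,0],R.as_matrix()[0,0]))
    print("t%.1f pos"%s["t"],p.round(4),"th %.1f open %.3f q1 %.2f q6 %.2f F"%(cur,s["opening"],s["q"][0],s["q"][5]),s["force"].round(1))
    print("turn",w.round(1),"shift after turn",(T.T@(np.array([x,y,z])-p)*100).round(1))
def fray(c,uv,z):
    uv=np.atleast_2d(uv).astype(float); K=c["intrinsics"];R=c["R"];t=c["t"]
    d=uv-K[:2,2]; r=np.hypot(*d.T)+1e-9; a=r/K[0,0]
    D=np.c_[d/r[:,None]*np.sin(a)[:,None],np.cos(a)]@R; o=-R.T@t
    return o+D*((z-o[2])/D[:,2])[:,None]
E
python3 - <<'E'
from h import *
from plant import optics
go(.636,.110,.18,0); go(.636,.110,.18,90)
c=optics.read_camera("wrist"); print(c["intrinsics"].tolist(),(-c["R"].T@c["t"]).round(3),c["R"].round(2).tolist())
cv2.imwrite("pics/w0.png",c["frame"][:,:,::-1])
E
```

```text
t0.1 pos [0.1522 0.5799 0.2287] th 75.3 open 0.093 q1 1.23 q6 -0.09 F [0.3 0.3 0.7]
turn [ 0.1 75.3 -0.1] shift after turn [ 48.4   4.9 -47. ]
t0.1 pos [0.1522 0.5799 0.2287] th 75.3 open 0.093 q1 1.23 q6 -0.09 F [0.3 0.3 0.7]
turn [ -0.  -14.7  -0.1] shift after turn [-47.    4.9 -48.4]
[[297.3186396354542, 0.0, 257.07938683242304], [0.0, 297.3186396354542, 194.9838374589333], [0.0, 0.0, 1.0]] [0.079 0.6   0.383] [[0.25, 0.97, -0.0], [0.93, -0.24, 0.27], [0.26, -0.07, -0.96]]
```

View pics/w0.png

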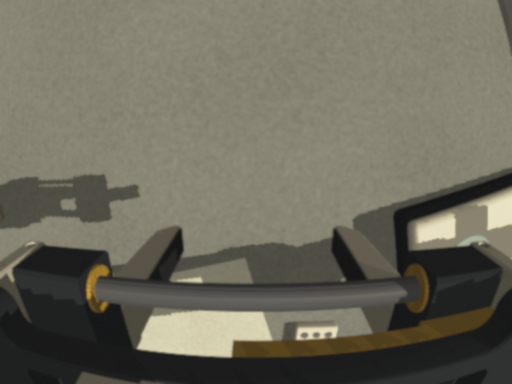

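The wrist camera looks about 75 mm ahead along tool +z; the fingers are at the bottom of the picture. I'll go so the small jar is ahead of the tool.

```bash
python3 -m creep '[[[0,0,0,0,0,8.5,0],[0,0,0,0,0,8.5,0],[0,0,0,0,0,8.5,0],[0,0,0,0,0,8.5,0],[0,0,0,0,0,8.5,0],[0,0,0,0,0,8.5,0],[0,0,0,0,0,8.5,0],[0,0,0,0,0,8.5,0]]]' 20
python3 -m creep '[[[0,0,0,0,0,7.3,0],[0,3.1,0.3,-3.6,0,0,0],[0,3.1,0.3,-3.6,0,0,0],[0,3.1,0.3,-3.6,0,0,0],[0,3.1,0.3,-3.6,0,0,0],[0,3.1,0.3,-3.6,0,0,0],[0,3.1,0.3,-3.6,0,0,0],[0,3.1,0.3,-3.6,0,0,0]]]'
python3 -c "
from h import *
go(.636,.02,.18,0)"
```

```text
t: 0.95
tool_pos: [0.1515, 0.578, 0.225]
orientation: [-1.576, -0.085, 0.089]
force: [-0.6, -0.1, -0.6]
opening: 0.0929
t: 1.75
tool_pos: [0.363, 0.3142, 0.2013]
orientation: [-1.58, 0.019, -0.011]
force: [1.1, 1.7, 1.2]
opening: 0.093
t1.8 pos [0.363  0.3142 0.2013] th -1.1 open 0.093 q1 0.61 q6 0.63 F [1.1 1.7 1.2]
turn [ 0.6 -1.1 -0.3] shift after turn [ 27.3   2.1 -29.4]
```

Tracking is nearly complete. Continue.

```bash
python3 -m creep '[[[0,3.4,0.2,-3.6,0,-1,0],[0,3.4,0.2,-3.6,0,0,0],[0,3.4,0.2,-3.6,0,0,0],[0,3.4,0.2,-3.6,0,0,0],[0,3.4,0.2,-3.6,0,0,0],[0,3.4,0.2,-3.6,0,0,0],[0,3.4,0.2,-3.6,0,0,0],[0,3.4,0.2,-3.6,0,0,0]]]'
python3 - <<'E'
from h import *
from plant import optics
go(.636,.11,.18,0)
c=optics.read_camera("wrist"); np.savez("w1.npz",**c)
cv2.imwrite("pics/w1.png",c["frame"][:,:,::-1])
E
```

```text
t: 2.55
tool_pos: [0.6329, 0.0191, 0.185]
orientation: [-1.58, 0.006, 0.003]
force: [0.5, -0.4, -0.3]
opening: 0.093
t2.5 pos [0.6329 0.0191 0.185 ] th -0.1 open 0.093 q1 -0.05 q6 -0.04 F [ 0.5 -0.4 -0.3]
turn [ 0.5 -0.1 -0.3] shift after turn [0.3 0.5 9.1]
```

View pics/w1.png

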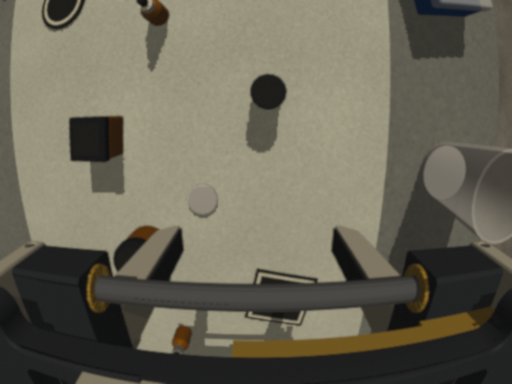

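The wrist picture shows the small jar's lid at (268,91), the dish lid at (88,139) and the square pad behind the fingers at (280,297). I'll measure the lids.

```bash
cat >> h.py <<'E'
def blob(c,u,v,z,thr=45,win=None,light=False):
    g=c["frame"].max(2); m=((g>thr) if light else (g<thr)).astype(np.uint8)
    if win: mm=np.zeros_like(m); mm[win[1]:win[3],win[0]:win[2]]=1; m*=mm
    n,l=cv2.connectedComponents(m); k=l[v,u]
    cs,_=cv2.findContours((l==k).astype(np.uint8),cv2.RETR_EXTERNAL,cv2.CHAIN_APPROX_NONE)
    q=max(cs,key=cv2.contourArea)[:,0]; P=fray(c,q,z)
    print((u,v),"val",g[v,u],"bbox",q.min(0),q.max(0),"rect mm",rect(P),"circ",[np.round(np.array(a)*1000,1) for a in cv2.minEnclosingCircle(P[:,:2].astype(np.float32))])
    return P
E
python3 - <<'E'
from h import *
c=dict(np.load("w1.npz"))
g=c["frame"].max(2); print(g[91,240:300:3],g[139,60:130:3])
for t in (40,60):
    blob(c,268,91,.05,t); blob(c,88,139,.052,t)
E
```

```text
[156 155 154 134  30  29  28  27  27  29  29  29  30  28  29  49 149 155
 159 160] [150 152 149  99  26  28  29  28  28  29  29  29  29  26  26  20  28  45
  43  43  42 111 159 158]
(268, 91) val 30 bbox [252  76] [284 108] rect mm (array([642.4, 114.7]), array([30.6, 31.3]), 0.2) circ [array([642.2, 115. ]), np.float64(16.2)]
(88, 139) val 30 bbox [ 71 118] [109 160] rect mm (array([450.5,  75.8]), array([46. , 51.6]), 84.8) circ [array([450.2,  75.8]), np.float64(33.6)]
(268, 91) val 30 bbox [251  75] [285 109] rect mm (array([642.2, 114.9]), array([33., 32.]), 45.7) circ [array([642.4, 114.9]), np.float64(17.0)]
(88, 139) val 30 bbox [ 70 117] [121 161] rect mm (array([457.3,  75.2]), array([48. , 67.2]), 85.8) circ [array([457.4,  75.8]), np.float64(40.1)]
```

```bash
python3 -m creep '[[[0,0.3,0,3,0.5,0,-0.3],[0,0.3,0,3,0,0,0],[0,0.3,0,3,0,0,0],[0,0,0,0.6,0,0,0],[0,0,3,0,0,0,0],[0,0,3,0,0,0,0],[0,0,3,0,0,0,0],[0,0,2,0,0,0,0]]]'
python3 -c "
from h import *
go(.6423,.1149,.022,0)"
```

```text
t: 3.4
tool_pos: [0.6492, 0.1053, 0.0686]
orientation: [-1.575, 0.009, -0.011]
force: [0.1, 0.1, 0.2]
opening: 0.0929
t3.4 pos [0.6492 0.1053 0.0686] th -0.7 open 0.093 q1 0.09 q6 0.10 F [0.1 0.1 0.2]
turn [ 0.2 -0.7  0.1] shift after turn [-0.7  4.7  1. ]
```

```bash
python3 -m creep '[[[0,-0.7,0,1,0,0,0],[0,0,1.5,0,0,0,0],[0,0,1.5,0,0,0,0],[0,0,1.5,0,0,0,0],[0,0,0.2,0,0,0,0],[0,0,0,0,0,0,0],[1,0,0,0,0,0,0],[1,0,0,0,0,0,0]]]' 20
python3 -m creep '[[[1,0,0,0,0,0,0],[1,0,0,0,0,0,0],[1,0,0,0,0,0,0],[1,0,0,0,0,0,0],[1,0,0,0,0,0,0],[1,0,0,0,0,0,0],[1,0,-2,0,0,0,0],[1,0,-3,0,0,0,0]]]'
python3 -c "
from h import *
go(.375,.17,.16,0)"
```

```text
t: 4.2
tool_pos: [0.6407, 0.1148, 0.0174]
orientation: [-1.576, 0.011, -0.009]
force: [0.4, -1.1, 0.0]
opening: 0.0811
t: 5.0
tool_pos: [0.6379, 0.1146, 0.0646]
orientation: [-1.577, 0.017, -0.004]
force: [0.8, -0.1, 0.1]
opening: 0.0356
t5.0 pos [0.6379 0.1146 0.0646] th -0.8 open 0.036 q1 0.10 q6 0.12 F [ 0.8 -0.1  0.1]
turn [ 0.3 -0.8 -0.5] shift after turn [-26.3  -9.5   5.5]
```

```bash
python3 -m creep '[[[1,-1,-4,0,0,0,0],[1,-3.5,-3,0.5,0,-0.4,0],[1,-3.7,-2,0.8,0,-0.4,0],[1,-3.7,-0.5,0.8,0,0,0],[1,-3.7,0,0.8,0,0,0],[1,-3.7,0,0.8,0,0,0],[1,-3.5,0,0.8,0,0,0],[1,-3.5,0,0.8,0,0,0]]]'
python3 -m creep '[[[1,0,0,0,0,0,0],[1,0,0,0,0,0,0],[1,0,0,0,0,0,0],[1,0,0,0,0,0,0],[1,0,0,0,0,0,0],[1,0,0,0,0,0,0],[1,0,0,0,0,0,0],[1,0,0,0,0,0,0]]]'
python3 - <<'E'
from h import *
from plant import optics
go(.371,.264,.08,0)
c=optics.read_camera("wrist"); np.savez("w2.npz",**c)
cv2.imwrite("pics/w2.png",c["frame"][:,:,::-1])
E
```

```text
t: 5.8
tool_pos: [0.3723, 0.1695, 0.1684]
orientation: [-1.575, 0.001, -0.004]
force: [-0.2, -0.1, -0.7]
opening: 0.0356
t: 6.6
tool_pos: [0.3715, 0.1695, 0.1681]
orientation: [-1.575, 0.0, -0.003]
force: [0.4, 0.5, -1.2]
opening: 0.0352
t6.6 pos [0.3715 0.1695 0.1681] th -0.1 open 0.035 q1 0.31 q6 0.31 F [ 0.4  0.5 -1.2]
turn [ 0.2 -0.1  0.1] shift after turn [-0.1  8.8  9.4]
```

View pics/w2.png

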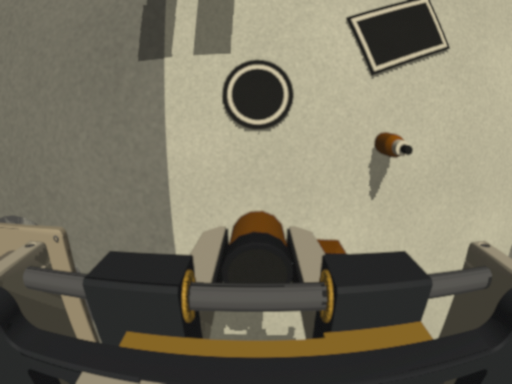

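The small pad is at (258,95), the oblong pad at (399,35), and the jar is held upright.

Run:
```python
from h import *
c=dict(np.load("w2.npz"))
P=blob(c,258,95,.004,90); blob(c,399,35,.004,90)
m=P[:,:2].mean(0); print(m)
go(P[:,0].mean(),(P[:,1].min()+P[:,1].max())/2,.0215,0)
```

```text
(258, 95) val 36 bbox [233  70] [282 118] rect mm (array([372.2, 265.7]), array([51.7, 51.7]), 89.9) circ [array([372. , 265.7]), np.float64(27.0)]
(399, 35) val 34 bbox [358   4] [441  64] rect mm (array([539. , 349.7]), array([101.3,  53.6]), 24.3) circ [array([538.9, 349.5]), np.float64(56.3)]
[0.37182436 0.26573648]
t6.7 pos [0.3715 0.1695 0.1681] th -0.1 open 0.035 q1 0.31 q6 0.31 F [ 0.5 -0.2 -0. ]
turn [ 0.2 -0.1  0.1] shift after turn [ 0.  14.7  9.6]
```

```bash
python3 -m creep '[[[1,0,0,3,0,0,0],[1,0,0,3,0,0,0],[1,0,0,2.6,0,0,0],[1,0,0,0.5,0,0,0],[1,0,3.5,0,0,0,0],[1,0,3.5,0,0,0,0],[1,0,3,0,0,0,0],[1,0,2,0,0,0,0]]]'
python3 -m creep '[[[1,0,0,0,0,0,0],[1,0,0,0,0,0,0],[1,0,0,0,0,0,0],[1,0,0,0,0,0,0],[1,0,0,0,0,0,0],[1,0,0,0,0,0,0],[1,0,0,0,0,0,0],[1,0,0,0,0,0,0]]]'
python3 -c "
from h import *
go(.372,.2657,.0215,0)"
```

```text
t: 7.45
tool_pos: [0.3766, 0.2637, 0.0487]
orientation: [-1.571, -0.007, -0.011]
force: [1.1, -0.1, -1.4]
opening: 0.0353
t: 8.25
tool_pos: [0.3779, 0.2629, 0.0515]
orientation: [-1.571, -0.008, -0.013]
force: [0.0, -0.1, -0.7]
opening: 0.0358
t8.2 pos [0.3779 0.2629 0.0515] th -0.2 open 0.036 q1 0.50 q6 0.51 F [ 0.  -0.1 -0.7]
turn [ 0.  -0.2  0.7] shift after turn [-0.6  3.   0.3]
```

```bash
python3 -m creep '[[[1,-0.3,0.5,0.3,0,0,0.7],[1,-0.3,0.5,0,0,0,0],[1,0,0.5,0,0,0,0],[1,0,0.5,0,0,0,0],[1,0,0.3,0,0,0,0],[1,0,0.2,0,0,0,0],[1,0,0,0,0,0,0],[1,0,0,0,0,0,0]]]'
python3 -m creep '[[[1,0,0.2,0,0,0,0],[1,0,0.2,0,0,0,0],[1,0,0,0,0,0,0],[1,0,0,0,0,0,0],[1,0,0,0,0,0,0],[1,0,0,0,0,0,0],[1,0,0,0,0,0,0],[1,0,0,0,0,0,0]]]'
python3 -c "
from h import *
go(.372,.2657,.0215,0)"
```

```text
t: 9.05
tool_pos: [0.3709, 0.2661, 0.0237]
orientation: [-1.571, 0.003, -0.001]
force: [-1.6, -0.5, 0.6]
opening: 0.0355
t: 9.85
tool_pos: [0.3721, 0.2668, 0.0236]
orientation: [-1.571, 0.002, -0.002]
force: [-0.3, -0.2, -1.0]
opening: 0.0354
t9.8 pos [0.3721 0.2668 0.0236] th -0.2 open 0.035 q1 0.51 q6 0.51 F [-0.3 -0.2 -1. ]
turn [-0.  -0.2 -0. ] shift after turn [-0.   0.2 -0.1]
```

```bash
python3 -m creep '[[[1,0,0.3,0,0,0,0],[1,0,0.2,0,0,0,0],[1,0,0.2,0,0,0,0],[1,0,0.2,0,0,0,0],[1,0,0.1,0,0,0,0],[1,0,0.1,0,0,0,0],[1,0,0.1,0,0,0,0],[1,0,0.1,0,0,0,0]]]'
```

```text
t: 10.65
tool_pos: [0.3728, 0.2681, 0.0222]
orientation: [-1.572, 0.004, 0.002]
force: [-6.8, -4.3, 14.3]
opening: 0.0352
```

```bash
python3 -m creep '[[[0,0,0,0,0,0,0],[0,0,0,0,0,0,0],[0,0,0,0,0,0,0],[0,0,0,0,0,0,0],[0,0,-1,0,0,0,0],[0,0,-3,0,0,0,0],[0,0,-4,0,0,0,0],[0,0,-4,0,0,0,0]]]'
python3 -m creep '[[[0,0,-3,0,0,2.5,0],[0,1,0,-4,0,2.5,0],[0,1,0,-4,0,0,0],[0,1,0,-4,0,0,0],[0,1,0,-4,0,0,0],[0,1,0,-4,0,0,0],[0,1,0,-4,0,0,0],[0,0,0,-3,0,0,0]]]'
python3 - <<'E'
from h import *
from plant import optics
go(.45,-.02,.18,-5)
c=optics.read_camera("wrist"); np.savez("w3.npz",**c)
cv2.imwrite("pics/w3.png",c["frame"][:,:,::-1])
E
```

```text
t: 11.45
tool_pos: [0.3684, 0.2655, 0.1404]
orientation: [-1.579, 0.013, 0.011]
force: [0.8, 0.3, 0.2]
opening: 0.0919
t: 12.25
tool_pos: [0.4121, -0.0119, 0.1881]
orientation: [-1.57, 0.06, -0.07]
force: [0.5, -0.4, 0.0]
opening: 0.0932
t12.2 pos [ 0.4121 -0.0119  0.1881] th -4.7 open 0.093 q1 -0.15 q6 -0.07 F [ 0.5 -0.4  0. ]
turn [0.  0.3 0.4] shift after turn [ 3.9  0.8 -0.5]
```

View pics/w3.png

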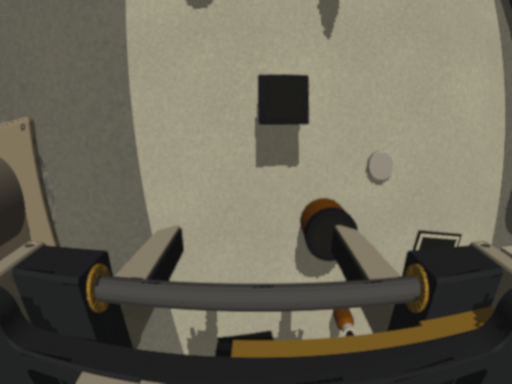

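Dish lid at (284,99) and squarely aligned with the jaws. The big jar is at (327,230).

Run:
```python
from h import *
c=dict(np.load("w3.npz"))
blob(c,284,99,.052,50); blob(c,325,240,.056,38)
go(.450,.0758,.022,-5)
```

```text
(284, 99) val 29 bbox [259  76] [307 123] rect mm (array([445. ,  75.6]), array([46.8, 47. ]), 85.9) circ [array([444.9,  75.3]), np.float64(32.2)]
(325, 240) val 30 bbox [304 208] [365 280] rect mm (array([492.1, -87.4]), array([ 55.7, 102.3]), 13.6) circ [array([500. , -86.4]), np.float64(54.0)]
t12.3 pos [ 0.4115 -0.015   0.1881] th -4.8 open 0.093 q1 -0.16 q6 -0.08 F [ 0.2 -2.7  0.1]
turn [0.1 0.2 0.3] shift after turn [ 3.  16.6  9.4]
```

```bash
python3 -m creep '[[[0,0.9,0,3.1,0,0,0],[0,0.9,0,3.1,0,0,0],[0,0.7,0,3.1,0,0,0],[0,0,0,0,0,0,0],[0,0,3,0,0,0,0],[0,0,3,0,0,0,0],[0,0,3,0,0,0,0],[0,0,1.5,0,0,0,0]]]'
python3 -c "
from h import *
go(.445,.0755,.024,-4.5)"
```

```text
t: 13.1
tool_pos: [0.4501, 0.0751, 0.0888]
orientation: [-1.573, 0.057, -0.086]
force: [-0.7, 1.3, 0.2]
opening: 0.0929
t13.1 pos [0.4501 0.0751 0.0888] th -5.2 open 0.093 q1 0.06 q6 0.15 F [-0.7  1.3  0.2]
turn [ 0.1 -0.7  1.1] shift after turn [-0.5  6.5  0. ]
```

```bash
python3 -m creep '[[[0,-0.5,0,0,0,-0.7,1.1],[0,0,2,0,0,0,0],[0,0,2,0,0,0,0],[0,0,1.5,0,0,0,0],[0,0,0.7,0,0,0,0],[0,0,0,0,0,0,0],[1,0,0,0,0,0,0],[1,0,0,0,0,0,0]]]' 25
python3 -m creep '[[[1,0,0,0,0,0,0],[1,0,0,0,0,0,0],[1,0,0,0,0,0,0],[1,0,0,0,0,0,0],[1,0,0,0,0,0,0],[1,0,0,0,0,0,0],[1,0,0,0,0,0,0],[1,0,0,0,0,0,0]]]'
python3 -c "
from h import *
go(.661,-.153,.16,-11.6)"
```

```text
t: 13.9
tool_pos: [0.4456, 0.0741, 0.0314]
orientation: [-1.573, 0.061, -0.057]
force: [0.1, -0.1, 0.3]
opening: 0.0817
t: 14.7
tool_pos: [0.4472, 0.0743, 0.0337]
orientation: [-1.572, 0.058, -0.059]
force: [-0.5, -1.1, 0.8]
opening: 0.0497
t14.7 pos [0.4472 0.0743 0.0337] th -4.3 open 0.050 q1 0.05 q6 0.13 F [-0.5 -1.1  0.8]
turn [0.1 7.3 0.1] shift after turn [ 25.5 -12.6 -18. ]
```

```bash
python3 -m creep '[[[1,0,-2,0,0,0,0],[1,0,-4,0,0,0,0],[1,0,-4,0,0,0,0],[1,0,-2.5,0,0,3.6,0],[1,0,0,0,0,3.7,0],[1,3,0,-2.1,0,0,0],[1,3,0,-2.1,0,0,0],[1,3,0,-2.1,0,0,0]]]'
python3 -m creep '[[[1,3,0,-2.1,0,0,0],[1,3,0,-2.1,0,0,0],[1,3,0,-2.1,0,0,0],[1,3,0,-2.1,0,0,0],[1,2,0,-1.5,0,0,0],[1,1,0,-0.7,0,0,0],[1,0,0,0,0,0,0],[1,0,0,0,0,0,0]]]'
python3 - <<'E'
from h import *
go(.661,-.153,.06,-11.6)
E
```

```text
t: 15.5
tool_pos: [0.5203, -0.0044, 0.1617]
orientation: [-1.567, 0.161, -0.155]
force: [0.4, 0.2, -0.7]
opening: 0.0495
t: 16.3
tool_pos: [0.6504, -0.148, 0.1557]
orientation: [-1.566, 0.169, -0.154]
force: [-0.4, -0.1, -1.0]
opening: 0.0498
t16.3 pos [ 0.6504 -0.148   0.1557] th -11.8 open 0.050 q1 -0.30 q6 -0.09 F [-0.4 -0.1 -1. ]
turn [ 0.1 -0.2 -0.6] shift after turn [ 1.1  9.6 -0.3]
```

```bash
python3 -m creep '[[[1,0.6,0,-0.3,0,0,-0.6],[1,0.5,2,0,0,0,0],[1,0,3,0,0,0,0],[1,0,2.5,0,0,0,0],[1,0,1.5,0,0,0,0],[1,0,0,0,0,0,0],[1,0,0,0,0,0,0],[1,0,0,0,0,0,0]]]'
python3 - <<'E'
from h import *
go(.661,-.153,.0377,-11.6)
E
```

```text
t: 17.1
tool_pos: [0.6619, -0.1497, 0.0671]
orientation: [-1.568, 0.151, -0.164]
force: [0.9, 0.1, -1.0]
opening: 0.0496
t17.1 pos [ 0.6619 -0.1497  0.0671] th -11.5 open 0.050 q1 -0.30 q6 -0.10 F [ 0.9  0.1 -1. ]
turn [0.1 0.1 0.5] shift after turn [-0.   2.9 -0.3]
```

```bash
python3 -m creep '[[[1,0,0.7,-0.3,0,0,0.5],[1,0,0.7,0,0,0,0],[1,0,0.6,0,0,0,0],[1,0,0.4,0,0,0,0],[1,0,0.3,0,0,0,0],[1,0,0.1,0,0,0,0],[1,0,0.1,0,0,0,0],[1,0,0,0,0,0,0]]]'
python3 - <<'E'
from h import *
go(.661,-.153,.0377,-11.6)
E
```

```text
t: 17.9
tool_pos: [0.6636, -0.1538, 0.0393]
orientation: [-1.568, 0.155, -0.161]
force: [-0.4, -0.9, -0.4]
opening: 0.0497
t17.9 pos [ 0.6636 -0.1538  0.0393] th -11.5 open 0.050 q1 -0.30 q6 -0.10 F [-0.4 -0.9 -0.4]
turn [0.1 0.1 0.2] shift after turn [-0.3  0.2  0. ]
```

```bash
python3 -m creep '[[[1,-0.2,0.3,0,0,0,0],[1,0,0.2,0,0,0,0],[1,0,0.2,0,0,0,0],[1,0,0.1,0,0,0,0],[1,0,0.1,0,0,0,0],[1,0,0.1,0,0,0,0],[1,0,0.1,0,0,0,0],[1,0,0.1,0,0,0,0]]]'
```

```text
t: 18.7
tool_pos: [0.6634, -0.1539, 0.0378]
orientation: [-1.569, 0.151, -0.163]
force: [-5.2, 1.0, 9.0]
opening: 0.0499
```

```bash
python3 -m creep '[[[0,0,0,0,0,0,0],[0,0,0,0,0,0,0],[0,0,0,0,0,0,0],[0,0,0,0,0,0,0],[0,0,-1,0,0,0,0],[0,0,-3,0,0,0,0],[0,0,-4,0,0,0,0],[0,0,-4,0,0,0,0]]]'
python3 -m creep '[[[0,0,-3,0,0,0,0],[0,-3.2,0,-0.8,0,0,0],[0,-3.2,0,-0.8,0,0,0],[0,-3.2,0,-0.8,0,0,0],[0,-3.2,0,-0.8,0,0,0],[0,-3.2,0,-0.8,0,0,0],[0,-2.2,0,-0.8,0,0,0],[0,0,0,0,0,0,0]]]'
python3 - <<'E'
from h import *
from plant import optics
go(.493,-.07,.028,-11.6)
c=optics.read_camera("wrist"); np.savez("w4.npz",**c)
cv2.imwrite("pics/w4.png",c["frame"][:,:,::-1])
E
```

```text
t: 19.5
tool_pos: [0.6576, -0.1518, 0.1532]
orientation: [-1.566, 0.162, -0.153]
force: [0.6, -0.1, -0.7]
opening: 0.0932
t: 20.3
tool_pos: [0.4699, -0.1645, 0.1997]
orientation: [-1.572, 0.142, -0.17]
force: [0.2, -0.1, 0.5]
opening: 0.093
t20.3 pos [ 0.4699 -0.1645  0.1997] th -11.4 open 0.093 q1 -0.44 q6 -0.24 F [ 0.2 -0.1  0.5]
turn [0.3 0.2 1.1] shift after turn [ 0.4 17.2  9.7]
```

View pics/w4.png

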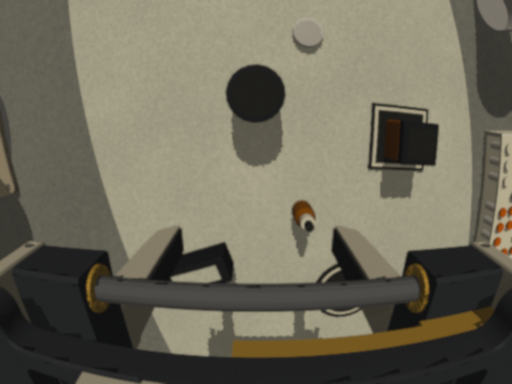

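The jar lid is at (256,93); the dish lid is at (418,143), on the square pad; the right dropper is at (302,215) and still standing.

Run:
```python
from h import *
c=dict(np.load("w4.npz"))
blob(c,256,93,.056,50); blob(c,418,143,.056,36)
blob(c,374,140,.004,110,light=True,win=(368,100,440,172))
go(.493,-.07,.028,-11.6)
```

```text
(256, 93) val 31 bbox [227  66] [283 121] rect mm (array([488.9, -71.4]), array([55.5, 55.3]), 78.6) circ [array([489.2, -71.4]), np.float64(28.5)]
(418, 143) val 29 bbox [378 112] [436 163] rect mm (array([ 647.1, -144.8]), array([54.7, 76. ]), 78.2) circ [array([ 646.8, -144.7]), np.float64(45.7)]
(374, 140) val 150 bbox [372 106] [425 166] rect mm (array([ 662.3, -150.8]), array([76.8, 76.4]), 78.1) circ [array([ 662.5, -151. ]), np.float64(52.5)]
t20.4 pos [ 0.4711 -0.1645  0.2001] th -11.4 open 0.093 q1 -0.44 q6 -0.24 F [ 0.8 -0.6  0.2]
turn [0.3 0.2 1.1] shift after turn [ 0.2 17.2  9.7]
```

```bash
python3 -m creep '[[[0,0,0,3.2,0,0,1],[0,0,0,3.2,0,0,0],[0,0,0,3,0,0,0],[0,0,0,0,0,0,0],[0,0,3,0,0,0,0],[0,0,3,0,0,0,0],[0,0,3,0,0,0,0],[0,0,2,0,0,0,0]]]'
python3 -c "
from h import *
go(.489,-.0714,.024,-11.6)"
```

```text
t: 21.15
tool_pos: [0.5027, -0.0717, 0.0958]
orientation: [-1.573, 0.14, -0.172]
force: [-0.5, -0.6, -0.3]
opening: 0.0925
t21.1 pos [ 0.5027 -0.0717  0.0958] th -11.4 open 0.093 q1 -0.24 q6 -0.04 F [-0.5 -0.6 -0.3]
turn [0.4 0.2 1.2] shift after turn [-1.3  7.2 -0.2]
```

```bash
python3 -m creep '[[[0,-1.3,0,-0.2,0.3,0,1.2],[0,0,2,0,0,0,0],[0,0,0,0,0,0,0],[0,0,0,0,0,0,0],[0,0,0,0,0,0,0],[0,0,0,0,0,0,0],[0,0,0,0,0,0,0],[0,0,0,0,0,0,0]]]'
python3 -c "
from h import *
go(.489,-.0714,.024,-11.6)"
```

```text
t: 21.95
tool_pos: [0.4907, -0.0729, 0.0804]
orientation: [-1.566, 0.156, -0.155]
force: [0.8, 0.3, -0.7]
opening: 0.0932
t21.9 pos [ 0.4907 -0.0729  0.0804] th -11.4 open 0.093 q1 -0.25 q6 -0.05 F [ 0.8  0.3 -0.7]
turn [ 0.   0.2 -0.1] shift after turn [-0.2  5.6  0.1]
```

```bash
python3 -m creep '[[[0,-0.2,1.5,0.1,0,0,0],[0,0,1.5,0,0,0,0],[0,0,1.5,0,0,0,0],[0,0,1,0,0,0,0],[0,0,0.3,0,0,0,0],[0,0,0,0,0,0,0],[1,0,0,0,0,0,0],[1,0,0,0,0,0,0]]]' 25
python3 -m creep '[[[1,0,0,0,0,0,0],[1,0,0,0,0,0,0],[1,0,0,0,0,0,0],[1,0,0,0,0,0,0],[1,0,0,0,0,0,0],[1,0,0,0,0,0,0],[1,0,0,0,0,0,0],[1,0,0,0,0,0,0]]]'
python3 -c "
from h import *
go(.566,-.360,.15,-11.6)"
```

```text
t: 22.75
tool_pos: [0.4881, -0.0709, 0.0178]
orientation: [-1.566, 0.156, -0.154]
force: [-0.0, -0.7, -0.6]
opening: 0.0816
t: 23.55
tool_pos: [0.4892, -0.0712, 0.0193]
orientation: [-1.566, 0.154, -0.157]
force: [-0.4, 0.4, -0.7]
opening: 0.0596
t23.6 pos [ 0.4892 -0.0712  0.0193] th -11.3 open 0.060 q1 -0.25 q6 -0.05 F [-0.4  0.4 -0.7]
turn [0.  0.3 0.1] shift after turn [ 13.3 -13.1 -26.7]
```

```bash
python3 -m creep '[[[1,0,-2,0,0,0,0],[1,0,-4,0,0,0,0],[1,0,-4,0,0,0,0],[1,0,-3,0,0,0,0],[1,2,0,-4,0,0,0],[1,2,0,-4,0,0,0],[1,2,0,-4,0,0,0],[1,2,0,-4,0,0,0]]]'
python3 -m creep '[[[1,2,0,-4,0,0,0],[1,2,0,-4,0,0,0],[1,1,0,-2.5,0,0,0],[1,0,0,0,0,0,0],[1,0,0,0,0,0,0],[1,0,0,0,0,0,0],[1,0,0,0,0,0,0],[1,0,0,0,0,0,0]]]'
python3 -c "
from h import *
go(.566,-.360,.06,-11.6)"
```

```text
t: 24.35
tool_pos: [0.5363, -0.2432, 0.1539]
orientation: [-1.566, 0.148, -0.148]
force: [1.2, 0.8, -1.9]
opening: 0.0595
t: 25.15
tool_pos: [0.5651, -0.363, 0.1509]
orientation: [-1.564, 0.153, -0.148]
force: [0.1, 0.1, -2.0]
opening: 0.0595
t25.1 pos [ 0.5651 -0.363   0.1509] th -11.0 open 0.060 q1 -0.65 q6 -0.46 F [ 0.1  0.1 -2. ]
turn [-0.1  0.6 -0.2] shift after turn [0.  9.1 0.3]
```

```bash
python3 -m creep '[[[1,0,2,0.3,0,0.6,0],[1,0,3,0,0,0,0],[1,0,3,0,0,0,0],[1,0,1.5,0,0,0,0],[1,0,0,0,0,0,0],[1,0,0,0,0,0,0],[1,0,0,0,0,0,0],[1,0,0,0,0,0,0]]]'
python3 -c "
from h import *
go(.566,-.360,.0233,-11.6)"
```

```text
t: 25.95
tool_pos: [0.5699, -0.357, 0.0609]
orientation: [-1.568, 0.15, -0.159]
force: [0.2, 0.4, -1.6]
opening: 0.0592
t25.9 pos [ 0.5699 -0.357   0.0609] th -11.3 open 0.059 q1 -0.64 q6 -0.44 F [ 0.2  0.4 -1.6]
turn [0.1 0.3 0.3] shift after turn [-0.3  3.8 -0.4]
```

```bash
python3 -m creep '[[[1,-0.3,0.8,-0.4,0,0,0.3],[1,0,0.8,0,0,0,0],[1,0,0.8,0,0,0,0],[1,0,0.6,0,0,0,0],[1,0,0.4,0,0,0,0],[1,0,0.2,0,0,0,0],[1,0,0,0,0,0,0],[1,0,0,0,0,0,0]]]'
python3 -c "
from h import *
go(.566,-.360,.0233,-11.6)"
```

```text
t: 26.75
tool_pos: [0.5667, -0.3619, 0.0235]
orientation: [-1.569, 0.153, -0.157]
force: [0.1, -0.3, -2.2]
opening: 0.0593
t26.8 pos [ 0.5667 -0.3619  0.0235] th -11.3 open 0.059 q1 -0.64 q6 -0.45 F [ 0.1 -0.3 -2.2]
turn [0.2 0.3 0.1] shift after turn [-0.1  0.   0.2]
```

```bash
python3 -m creep '[[[1,0,0.2,0.1,0,0,0],[1,0,0.2,0,0,0,0],[1,0,0.1,0,0,0,0],[1,0,0.1,0,0,0,0],[1,0,0.1,0,0,0,0],[1,0,0.1,0,0,0,0],[1,0,0.1,0,0,0,0],[1,0,0.1,0,0,0,0]]]'
python3 -c "
from h import *
go(.40,-.18,.19,-83)"
```

```text
t: 27.55
tool_pos: [0.5678, -0.3629, 0.0233]
orientation: [-1.573, 0.152, -0.158]
force: [-4.9, 3.2, 9.0]
opening: 0.0593
t27.6 pos [ 0.5678 -0.3629  0.0233] th -11.3 open 0.059 q1 -0.64 q6 -0.44 F [-4.9  3.2  9. ]
turn [ 0.2 71.7  0.5] shift after turn [-20.2 -16.7 -14.4]
```

```bash
python3 -m creep '[[[0,0,0,0,0,0,0],[0,0,0,0,0,0,0],[0,0,0,0,0,0,0],[0,0,0,0,0,0,0],[0,0,-1,0,0,0,0],[0,0,-3,0,0,0,0],[0,0,-4,0,0,0,0],[0,0,-4,0,0,0,0]]]'
python3 -m creep '[[[0,0,-4,0,0,0,0],[0,-3.5,0,-0.6,0,0,0],[0,-3.5,0,-0.6,0,0,0],[0,-3.5,0,-0.6,0,0,0],[0,-3.5,0,-0.6,0,0,0],[0,-3.5,0,-0.6,0,0,0],[0,-2.2,0,-0.6,0,0,0],[0,0,0,0,0,0,0]]]'
python3 - <<'E'
from h import *
from plant import optics
go(.375,-.265,.19,-83)
c=optics.read_camera("wrist"); np.savez("w5.npz",**c)
cv2.imwrite("pics/w5.png",c["frame"][:,:,::-1])
E
```

```text
t: 28.35
tool_pos: [0.5638, -0.359, 0.1393]
orientation: [-1.566, 0.161, -0.149]
force: [-0.2, -0.0, 0.6]
opening: 0.0926
t: 29.15
tool_pos: [0.363, -0.3592, 0.1981]
orientation: [-1.581, 0.143, -0.164]
force: [0.6, 0.0, -1.0]
opening: 0.093
t29.1 pos [ 0.363  -0.3592  0.1981] th -11.2 open 0.093 q1 -0.88 q6 -0.68 F [ 0.6  0.  -1. ]
turn [ 0.2 71.8  1.3] shift after turn [-9.2  0.8  2.3]
```

View pics/w5.png

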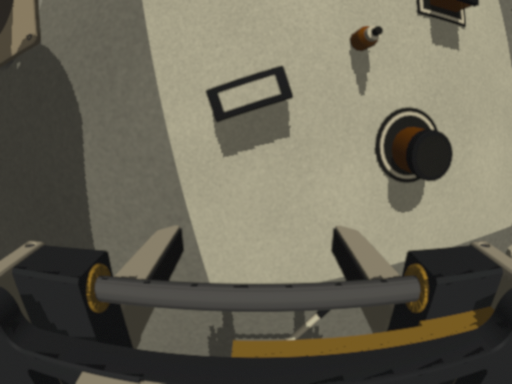

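The box with its white panel is at (249,94), clear of shadow. The big jar stands on its pad at (428,153), and the right dropper at (365,38) is upright.

Run:
```python
from h import *
c=dict(np.load("w5.npz"))
blob(c,249,94,.046,90,light=True,win=(214,70,288,118))
blob(c,212,97,.046,60)
go(.375,-.265,.09,-83)
```

```text
(249, 94) val 165 bbox [218  75] [280 111] rect mm (array([ 375.1, -264.7]), array([61. , 21.4]), 6.5) circ [array([ 375. , -264.9]), np.float64(31.7)]
(212, 97) val 29 bbox [207  67] [291 121] rect mm (array([ 374.7, -265.7]), array([81.6, 34.2]), 6.8) circ [array([ 374.7, -265.6]), np.float64(43.1)]
t29.2 pos [ 0.3642 -0.3593  0.1983] th -11.2 open 0.093 q1 -0.88 q6 -0.68 F [1.5 0.9 0.5]
turn [ 0.2 71.8  1.3] shift after turn [-9.2 10.8  2.2]
```

```bash
python3 -m creep '[[[0,0,0,0,0,8.5,1],[0,0,0,0,0,8.5,0],[0,0,0,0,0,8.5,0],[0,0,0,0,0,8.5,0],[0,0,0,0,0,8.5,0],[0,0,0,0,0,8.5,0],[0,0,0,0,0,8.5,0],[0,0,0,0,0,8.5,0]]]'
python3 -m creep '[[[0,0,0,0,0,4,0],[0,-3,2.5,0.8,0,0,0],[0,-3,2.5,0.8,0,0,0],[0,-3,2.5,0.6,0,0,0],[0,0,2.5,0,0,0,0],[0,0,0,0,0,0,0],[0,0,0,0,0,0,0],[0,0,0,0,0,0,0]]]'
python3 - <<'E'
from h import *
go(.375,-.265,.019,-83.3)
E
```

```text
t: 30.0
tool_pos: [0.3736, -0.3593, 0.2025]
orientation: [-1.297, 1.072, -1.092]
force: [0.2, -0.1, 0.6]
opening: 0.0928
t: 30.8
tool_pos: [0.3978, -0.2672, 0.1039]
orientation: [-1.262, 1.119, -1.156]
force: [0.6, 0.1, 0.2]
opening: 0.0927
t30.8 pos [ 0.3978 -0.2672  0.1039] th -84.4 open 0.093 q1 -0.69 q6 0.78 F [0.6 0.1 0.2]
turn [-0.5 -1.1  1.2] shift after turn [-0.5  8.5 -2.2]
```

```bash
python3 -m creep '[[[0,-0.4,0,-1.2,-0.5,-1.1,1.2],[0,0,0,-1,0,0,0],[0,0,1.5,0,0,0,0],[0,0,1.5,0,0,0,0],[0,0,0,0,0,0,0],[0,0,0,0,0,0,0],[0,0,0,0,0,0,0],[0,0,0,0,0,0,0]]]'
python3 - <<'E'
from h import *
go(.375,-.265,.019,-83.3)
E
```

```text
t: 31.6
tool_pos: [0.379, -0.2714, 0.0785]
orientation: [-1.261, 1.115, -1.138]
force: [-0.3, -0.5, 0.2]
opening: 0.0932
t31.6 pos [ 0.379  -0.2714  0.0785] th -83.6 open 0.093 q1 -0.73 q6 0.73 F [-0.3 -0.5  0.2]
turn [-0.5 -0.3  0.6] shift after turn [-0.7  6.  -0.3]
```

```bash
python3 -m creep '[[[0,-0.6,1,-0.3,0,0,0.6],[0,0,1.5,0,0,0,0],[0,0,1.5,0,0,0,0],[0,0,1.2,0,0,0,0],[0,0,0.5,0,0,0,0],[0,0,0,0,0,0,0],[0,0,0,0,0,0,0],[1,0,0,0,0,0,0]]]' 25
python3 -m creep '[[[1,0,0,0,0,0,0],[1,0,0,0,0,0,0],[1,0,0,0,0,0,0],[1,0,0,0,0,0,0],[1,0,0,0,0,0,0],[1,0,0,0,0,0,0],[1,0,0,0,0,0,0],[1,0,0,0,0,0,0]]]'
python3 - <<'E'
from h import *
go(.375,-.265,.15,-83.3)
go(.539,.3497,.15,-65.7)
E
```

```text
t: 32.4
tool_pos: [0.3762, -0.2649, 0.0193]
orientation: [-1.252, 1.119, -1.13]
force: [1.4, -0.3, -0.5]
opening: 0.0886
t: 33.2
tool_pos: [0.3775, -0.2661, 0.0214]
orientation: [-1.252, 1.116, -1.133]
force: [0.3, 0.5, 0.8]
opening: 0.0356
t33.2 pos [ 0.3775 -0.2661  0.0214] th -83.5 open 0.036 q1 -0.73 q6 0.72 F [0.3 0.5 0.8]
turn [-0.8 -0.2  0.1] shift after turn [ -0.1 -12.9  -0.2]
t33.2 pos [ 0.3775 -0.2661  0.0214] th -83.5 open 0.036 q1 -0.73 q6 0.72 F [0.3 0.5 0.8]
turn [ -0.7 -17.8   0.2] shift after turn [-49.5 -12.9  40.1]
```

```bash
python3 -m creep '[[[1,0,-2,0,0,0,0],[1,0,-4,0,0,0,0],[1,0,-4,0,0,0,0],[1,0,-3,0,0,-4.5,0],[1,0,0,0,0,-4.5,0],[1,0,0,0,0,-4.5,0],[1,0,0,0,-0.7,-4.3,0],[1,-2,0,1.6,0,0,0]]]'
python3 -m creep '[[[1,-3.5,0,2.9,0,0,0],[1,-3.5,0,2.9,0,0,0],[1,-3.5,0,2.9,0,0,0],[1,-3.5,0,2.9,0,0,0],[1,-3.5,0,2.9,0,0,0],[1,-3.5,0,2.9,0,0,0],[1,-3.5,0,2.9,0,0,0],[1,-3.5,0,2.9,0,0,0]]]'
python3 - <<'E'
from h import *
go(.541,.3507,.15,-65.7)
E
```

```text
t: 34.0
tool_pos: [0.3797, -0.2413, 0.155]
orientation: [-1.388, 0.884, -0.885]
force: [0.4, 1.0, -1.2]
opening: 0.0361
t: 34.8
tool_pos: [0.4742, 0.1204, 0.1525]
orientation: [-1.386, 0.889, -0.893]
force: [1.0, -0.2, -0.7]
opening: 0.036
t34.8 pos [0.4742 0.1204 0.1525] th -65.6 open 0.036 q1 0.15 q6 1.29 F [ 1.  -0.2 -0.7]
turn [0.2 0.1 0.2] shift after turn [-18.2   0.3  15.6]
```

```bash
python3 -m creep '[[[1,-3.5,0,3,0,0,0],[1,-3.5,0,3,0,0,0],[1,-3.5,0,3,0,0,0],[1,-3.5,0,3,0,0,0],[1,-2.5,0,2.2,0,0,0],[1,-1,0,0.8,0,0,0],[1,0,0,0,0,0,0],[1,0,0,0,0,0,0]]]'
python3 - <<'E'
from h import *
go(.541,.3507,.06,-65.7)
E
```

```text
t: 35.6
tool_pos: [0.537, 0.3576, 0.1464]
orientation: [-1.392, 0.886, -0.885]
force: [-0.4, -0.2, -0.4]
opening: 0.0358
t35.6 pos [0.537  0.3576 0.1464] th -65.2 open 0.036 q1 0.51 q6 1.65 F [-0.4 -0.2 -0.4]
turn [0.4 0.5 0.2] shift after turn [0.8 8.6 0.1]
```

```bash
python3 -m creep '[[[1,0.8,1.5,0.1,0.4,0.5,0],[1,0,3,0,0,0,0],[1,0,3,0,0,0,0],[1,0,1.5,0,0,0,0],[1,0,0,0,0,0,0],[1,0,0,0,0,0,0],[1,0,0,0,0,0,0],[1,0,0,0,0,0,0]]]'
python3 - <<'E'
from h import *
go(.541,.3507,.0254,-65.7)
E
```

```text
t: 36.4
tool_pos: [0.5437, 0.3441, 0.059]
orientation: [-1.378, 0.89, -0.901]
force: [0.8, -0.1, -0.1]
opening: 0.0359
t36.4 pos [0.5437 0.3441 0.059 ] th -66.0 open 0.036 q1 0.49 q6 1.64 F [ 0.8 -0.1 -0.1]
turn [-0.3 -0.3  0.3] shift after turn [-0.7  3.4  0. ]
```

```bash
python3 -m creep '[[[1,-0.7,0.7,0,0,0,0.3],[1,0,0.7,0,0,0,0],[1,0,0.7,0,0,0,0],[1,0,0.6,0,0,0,0],[1,0,0.4,0,0,0,0],[1,0,0.2,0,0,0,0],[1,0,0,0,0,0,0],[1,0,0,0,0,0,0]]]'
python3 - <<'E'
from h import *
go(.541,.3507,.0254,-65.7)
E
```

```text
t: 37.2
tool_pos: [0.5423, 0.3526, 0.0256]
orientation: [-1.371, 0.891, -0.897]
force: [0.1, 0.7, -0.9]
opening: 0.0358
t37.2 pos [0.5423 0.3526 0.0256] th -66.0 open 0.036 q1 0.50 q6 1.65 F [ 0.1  0.7 -0.9]
turn [-0.5 -0.3 -0.1] shift after turn [ 0.1  0.  -0.2]
```

```bash
python3 -m creep '[[[1,0.1,0.2,-0.1,0,0,0],[1,0,0.2,0,0,0,0],[1,0,0.1,0,0,0,0],[1,0,0.1,0,0,0,0],[1,0,0.1,0,0,0,0],[1,0,0.1,0,0,0,0],[1,0,0.1,0,0,0,0],[1,0,0.1,0,0,0,0]]]'
```

```text
t: 38.0
tool_pos: [0.543, 0.3531, 0.0254]
orientation: [-1.367, 0.889, -0.897]
force: [-4.6, -1.6, 8.5]
opening: 0.036
```

```bash
python3 -m creep '[[[0,0,0,0,0,0,0],[0,0,0,0,0,0,0],[0,0,0,0,0,0,0],[0,0,0,0,0,0,0],[0,0,-1,0,0,0,0],[0,0,-3,0,0,0,0],[0,0,-4,0,0,0,0],[0,0,-4,0,0,0,0]]]'
python3 -m creep '[[[0,0,-4,0,0,0,0],[0,1.5,-2,-3.5,0,0,0],[0,1.5,0,-4,0,0,0],[0,1.5,0,-4,0,0,0],[0,0,0,0,0,0,0],[0,0,0,0,0,0,0],[0,0,0,0,0,0,0],[0,0,0,0,0,0,0]]]'
python3 - <<'E'
from h import *
from plant import optics
go(.541,.3507,.0254,-65.7)
c=optics.read_camera("wrist"); np.savez("w6.npz",**c)
cv2.imwrite("pics/w6.png",c["frame"][:,:,::-1])
c=optics.read_camera("top"); np.savez("top1.npz",**c)
b=c["frame"][120:290,80:435][:,:,::-1]; cv2.imwrite("pics/top1.png",cv2.resize(b,(800,383),interpolation=cv2.INTER_CUBIC))
E
```

```text
t: 38.8
tool_pos: [0.5373, 0.3494, 0.1413]
orientation: [-1.38, 0.897, -0.893]
force: [0.2, 1.1, 0.0]
opening: 0.0917
t: 39.6
tool_pos: [0.4524, 0.2613, 0.2168]
orientation: [-1.364, 0.886, -0.899]
force: [-0.5, -0.6, -0.1]
opening: 0.0929
t39.6 pos [0.4524 0.2613 0.2168] th -65.9 open 0.093 q1 0.42 q6 1.58 F [-0.5 -0.6 -0.1]
turn [-1.  -0.2 -0.1] shift after turn [-4.5 19.1 11.7]
```

View pics/w6.png

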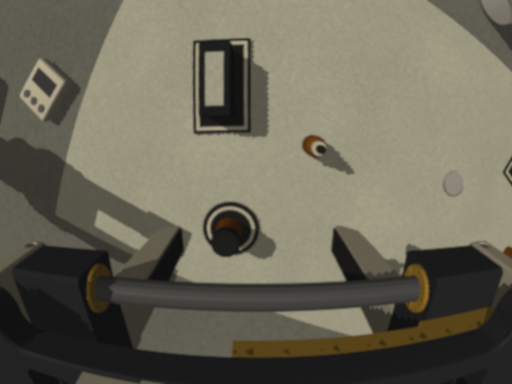

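View pics/top1.png

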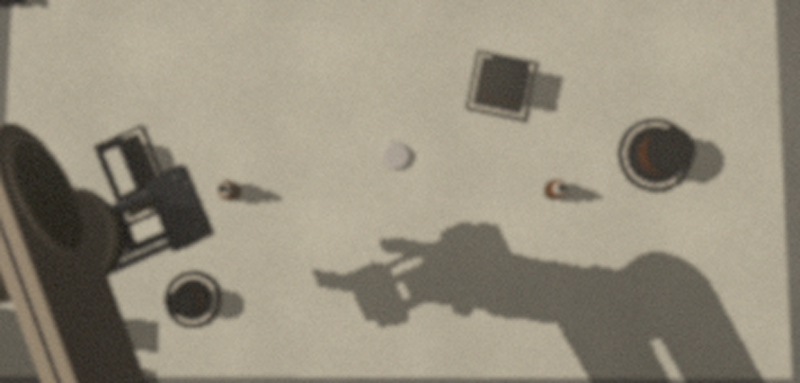

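In both pictures all four stand on their own pads and both droppers are upright. Next I'll check the numbers from the lid centres.

Run:
```python
from h import *
w4,w5,w6=[dict(np.load(f"w{i}.npz")) for i in(4,5,6)]
print("box want 539,350,24.3"); blob(w6,214,79,.050,90,light=True,win=(201,48,229,110))
f=lambda c,u,v,z:(fray(c,[(u,v)],z)[0,:2]*1000).round(1)
print("small want 372,266",f(w6,225,242,.054))
print("big want 566,-360",f(w5,431,155,.060))
print("dish want 662,-152",f(w4,418,144,.056), [f(w4,*p,.056) for p in((401,122),(439,124),(436,165),(400,162))])
t=dict(np.load("top1.npz"))
for n,u,v,z in(("dish",502,83,.056),("big",666,153,.060),("small",190,300,.054)):
    print(n,(ray(t,[((u+.5)/2.254-.5+80,(v+.5)/2.254-.5+120)],z)[0,:2]*1000).round(1))
b=t["frame"][128:180,280:400][:,:,::-1]; b=cv2.convertScaleAbs(b,alpha=2.2); a=cv2.convertScaleAbs(w6["frame"][195:265,190:270][:,:,::-1],alpha=2)
d=cv2.convertScaleAbs(w4["frame"][95:180,360:450][:,:,::-1],alpha=2.5)
e=cv2.convertScaleAbs(w5["frame"][100:190,370:460][:,:,::-1],alpha=2.5)
R=lambda i:cv2.resize(i,(266,266),interpolation=cv2.INTER_CUBIC)
cv2.imwrite("pics/z.png",np.vstack([np.hstack([R(a),R(d),R(e)]),cv2.resize(b,(798,330),interpolation=cv2.INTER_CUBIC)]))
```

```text
box want 539,350,24.3
(214, 79) val 156 bbox [205  51] [223 105] rect mm (array([540.8, 352.7]), array([60.8, 19.8]), 24.1) circ [array([540.5, 352.8]), np.float64(31.5)]
small want 372,266 [374.3 268.7]
big want 566,-360 [ 564.2 -360.8]
dish want 662,-152 [ 658.9 -152.2] [array([ 639.5, -124.8]), array([ 691.5, -133.2]), array([ 682.8, -180.6]), array([ 633. , -168.7])]
dish [ 653.2 -147.3]
big [ 561.2 -355.6]
small [372.8 253.1]
```

View pics/z.png

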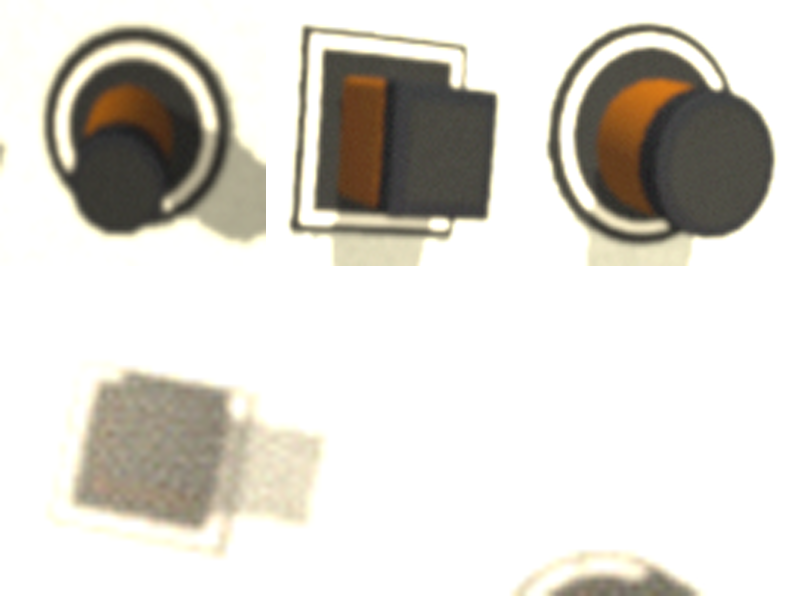

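The lid edges put all four within about 4 mm of their pad centres. The top-view reading of the small jar is further off, because its lid blends with the dark pad and its shadow there. Handing in.

```bash
python3 -c "
from plant import robot,readout
s=readout.read_state(); print(s['t'],s['force'],s['opening']); print(robot.close_job())"
```

```text
39.7 [-0.50621688 -0.11260648 -0.72347811] 0.09255911244776031
the job is handed in; nothing more can be done
None
```

I set all four containers down on their own pads, each lowered until the wrist force showed contact before release. The job was handed in at 39.7 s with the gripper open and clear; no verdict was reported.

The last wrist-camera look at each one gave:

| Container | Distance from pad centre | Other |
|---|---|---|
| Small jar | about 3–4 mm | upright |
| Big jar | about 2 mm | upright |
| Square dish | about 3 mm | gripper within 0.2° of the outline at release |
| Slide box | about 3–4 mm | within 0.3° of the outline |

In the final pictures both dropper bottles were still standing where they were; I did not measure their positions again.

**Disagreeing checks:** rough eye readings from the top camera differed. It put the small jar about 13 mm off, the dish about 10 mm and the big jar about 7 mm. I put this down to the black lids blending with the dark pads and shadows at that camera's coarse resolution. I trusted the wrist views, which agree with the gripper's position at release.

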